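# Line up brittle spot plates in the oven shelf's bays

## Robot

A 7-joint arm with a two-finger parallel gripper is mounted at the origin on the work surface. World frame = base frame: x ahead of the robot, y to its left, z up, the work surface at z = 0. Lengths are in m, angles in rad, forces in N, time in s.
With the tool pointing down it reaches from about 0.4 to 0.925 m from the base axis. Payload 4.1 kg.
Tool frame: the origin (TCP) lies at the very end of the fingers, on their centre line; the grasp point (between the pads) lies ctrl.grip_point_offset behind it (ctrl.grip_point_offset is the distance from the TCP to the grasp point, in m); z points along the fingers, y is the line along which they close (so a half turn about z gives the same grasp; the last joint's range is limited). The gripper opens to 85 mm and grips with 20 to 120 N. Pads are 22 mm wide; open, the fingers measure 114 mm over their backs; the gripper's body (76 mm by 85 mm) begins 54 mm behind the grasp point. The pads swing forward as they close: fully open they stand 13 mm farther back than shut.
Start: joints at [-1.435, 0.398, 0.045, 1.537, -0.019, 1.207, -0.051], TCP at [0.151, 0.632, 0.231] pointing down, gripper open.
Joint ranges: [-2.82, 2.82], [-0.49, 2.23], [-1.37, 1.46], [0, 2.46], [-1.36, 4.5], [0.23, 2], [-2.94, 2.94]. Speed limits (rad/s): [2.57, 2.57, 3.14, 3.14, 3.14, 3.14, 3.14].

## Interface

Orientations are given as a unit quaternion [x, y, z, w].
In Python, from station import ctrl, kin, eyes, close_job gives the robot as it stands. The module is installed in compiled form; this text tells all that it offers. Calls block until the motion is done:
- ctrl.move_to(position, orientation): joint-space move of the TCP to a pose.
- ctrl.move_straight(position, speed=0.15, ori=None): straight line of the TCP; ori=None keeps the orientation; speed is the mean speed in m/s.
- ctrl.move_j(angles): joint-space move.
- ctrl.open_jaws() and ctrl.clamp(effort=None): open the fingers fully, or close them until they stop; effort is the grip in N (None keeps the last).
- ctrl.wait(seconds).
- kin.ik(position, orientation): joint angles nearest the present ones, or None.
- ctrl.get_state(): the state.
- eyes.read_camera(name): name is "side" or "top"; returns a dict with "color" (480x640x3 uint8, red, green, blue), "mtx" (3x3 intrinsics, pixels), "origin" and "orientation" of the camera in the world. Camera axes: x right, y down, z forward; pixel columns grow to the right and rows downward; lengths in m; the calibration is good to about 2 mm. A picture is of the moment at which its call begins. There is no depth.
A pose or a line that the arm cannot do raises ctrl.Unreachable and nothing moves.
- close_job(): hands the job in; it is judged then, once.
Trained networks look in a picture, given as the dict that the camera call returned (one of the last four; its "shot" number tells which), for a name from the list of things; names that differ only in an ending like _2 or _b are one class to them, and where a whole thing is asked for, a point or a joint stands for the part that bears it (a point fixed in the world has none). Each returns a list of dicts, best first, with "p" (0 to 1); they miss things now and then, are a little off and sometimes report something else, mostly with a low value. They report only what shows in the picture. A call takes as long as a camera call. They do not tell look-alikes from the thing itself.
- eyes.search_frame(picture, thing): "xyz" ([x, y, z] in m, in the coordinates of the camera as it stood for that picture, good to about 4 mm: the middle of the surface that is visible of it).
The state is a dict: "clock": time; "joint_positions": joint angles; "qvel": joint speeds; "joint_efforts": joint torques, N m; "position": TCP position; "tool_rot": TCP orientation; "ft_force": force on the tool from outside, world axes, zero at the start; "torque": the same for the moment, N m; "finger_gap": finger opening in m; "gripper_force": force on a finger pad.
Only numpy, scipy, OpenCV 4.12 (cv2) and the standard library are available. Lean on these libraries where they do the work, as an engineer would, in place of code of your own. Each camera call takes 0.05 s, during which the arm holds its last target. There are 200 camera calls.

## Task

Slide the three white porcelain spot plates along the oven shelf into an even row: one in each of the three bays, pushed fully home with a long side flat against the raised lip. The porcelain is brittle and cracks if anything presses on it with more than 15 N, so nudge the plates gently without pinching or lifting them. Leave the glass jar, the metal weight, the wash bottle and the beaker standing where they are.

Things in the scene. Friction and masses are not known exactly. Their poses are not given: they have to be found in the camera images.
- shelf: fixed flat steel oven shelf on the bench, 330 (its x) x 486 (its y), 10 thick, dark slots; origin: centre of its underside. A lip, 14 above the top face, runs along the +y edge (inner face at y = 235); other edges are open. Four ribs, 4 thick, 12 high, stand out 30 from the lip (y = 205 to 235) at x = -132, -44, 44, 132: three bays, each 84 clear
- bay0 (a point): bay at shelf x = -88: the point on the shelf's top face where the centre of a plate's underside lies when the plate is centred and touches the lip (25 from the lip); axes as the shelf's, +y towards the lip
- bay1 (a point): bay at shelf x = 0: the point on the shelf's top face where the centre of a plate's underside lies when the plate is centred and touches the lip (25 from the lip); axes as the shelf's, +y towards the lip
- bay2 (a point): bay at shelf x = 88: the point on the shelf's top face where the centre of a plate's underside lies when the plate is centred and touches the lip (25 from the lip); axes as the shelf's, +y towards the lip
- plate_a: white porcelain spot plate, one of three identical: a flat block 70 long (its x) x 50 wide (its y) x 16 high with six shallow grey wells on top, about 0.15 kg; origin at the centre of its underside
- plate_b: white porcelain spot plate, one of three identical: a flat block 70 long (its x) x 50 wide (its y) x 16 high with six shallow grey wells on top, about 0.15 kg; origin at the centre of its underside
- plate_c: white porcelain spot plate, one of three identical: a flat block 70 long (its x) x 50 wide (its y) x 16 high with six shallow grey wells on top, about 0.15 kg; origin at the centre of its underside
- jar: amber glass jar with a cap, 50 in diameter, 45 high, loose, standing in the middle of the shelf; origin at the centre of its underside
- weight: steel balance weight with a knob, 44 in diameter, 62 high, loose on the bench beyond the shelf; origin at the centre of its underside
- washbottle: white plastic bottle, 64 in diameter, 150 high, loose on the bench right of the shelf; origin at the centre of its underside
- beaker: glass beaker, 70 in diameter, 90 high, loose on the bench left of the shelf; origin at the centre of its underside
There are look-alikes about, which are no part of the job. What is shaped like the plate_b but black, brown or turquoise is not meant.

How it is judged:
By the outcome, as a careful person would: the job done as asked, in the order asked, and still so for the second after the job is handed in, with the robot touching nothing.
It also fails if it takes over 72 s, if anything falls off the work surface, if the arm or the gripper's body presses on something with over 40 N, if the wrist force passes 120 N, or if a joint passes its speed limit or range.

## Working session

There is one attempt and no reset: what is moved stays moved. The work goes in short steps, each a Python script; the robot and the scene stay as the last script left them, time stands still between calls to the robot, and variables do not carry over. Pictures are saved under pics/ and viewed, at most 10 in all, crops included, and the job is handed in when it is done.

```bash
mkdir -p pics; python3 - <<'E'
from station import ctrl,kin,eyes
import cv2,numpy as np
from scipy.spatial.transform import Rotation as R
for n in ["top","side"]:
    p=eyes.read_camera(n); cv2.imwrite(f"pics/{n}0.png",p["color"][:,:,::-1])
    print(n,p["mtx"].tolist(),p["origin"],p["orientation"])
    for t in ["plate_a","shelf","jar","weight","washbottle","beaker","bay0"]:
        try:
            for d in eyes.search_frame(p,t): print(t,round(d["p"],2),np.round(R.from_quat(p["orientation"]).apply(d["xyz"])+p["origin"],3))
        except Exception as e: print(t,e)
s=ctrl.get_state();print(s["clock"],s["tool_rot"],s["position"],s["finger_gap"],s["ft_force"],ctrl.grip_point_offset)
E
```

```text
top [[547.5836004227469, 0.0, 315.2707981252091], [0.0, 547.5836004227469, 238.4622771033705], [0.0, 0.0, 1.0]] [ 0.44412103 -0.02415636  1.35155606] [-0.69753638  0.71510415 -0.0331418   0.03115564]
plate_a 0.87 [ 0.493 -0.316  0.015]
plate_a 0.79 [ 0.485 -0.115  0.027]
plate_a 0.78 [ 0.623 -0.087  0.028]
plate_a 0.7 [0.47  0.141 0.028]
plate_a 0.69 [ 0.628 -0.306  0.014]
plate_a 0.56 [ 0.34  -0.189  0.019]
jar 0.79 [0.551 0.011 0.054]
weight 0.51 [ 0.782 -0.032  0.043]
washbottle 0.73 [ 0.782 -0.031  0.044]
washbottle 0.57 [ 0.456 -0.463  0.101]
beaker 0.89 [0.47  0.423 0.047]
bay0 0.77 [0.55  0.04  0.014]
side [[501.719758446438, 0.0, 319.6552241991037], [0.0, 501.719758446438, 236.47643996302156], [0.0, 0.0, 1.0]] [ 0.15745741 -0.89760551  0.61876816] [ 0.84721871 -0.19180593  0.11625534 -0.48157621]
plate_a 0.85 [ 0.335 -0.199  0.016]
plate_a 0.78 [ 0.481 -0.128  0.028]
plate_a 0.76 [ 0.624 -0.315  0.018]
plate_a 0.7 [ 0.618 -0.096  0.025]
plate_a 0.65 [0.469 0.131 0.03 ]
shelf 0.89 [ 0.537 -0.02   0.012]
jar 0.86 [0.547 0.002 0.045]
jar 0.52 [ 0.538 -0.013  0.011]
weight 0.78 [ 0.779 -0.038  0.036]
washbottle 0.95 [ 0.445 -0.494  0.091]
beaker 0.8 [0.465 0.385 0.063]
beaker 0.57 [ 0.536 -0.022  0.015]
beaker 0.34 [0.469 0.13  0.025]
bay0 0.93 [ 0.54  -0.016  0.013]
0.8 [1.17130507e-01 9.93116528e-01 7.82985779e-05 7.47224313e-06] [0.15120657 0.63219603 0.23136818] 0.0853825704692443 [ 0.27380949 -0.49646546 -0.44727926] 0.0187
```

View pics/top0.png

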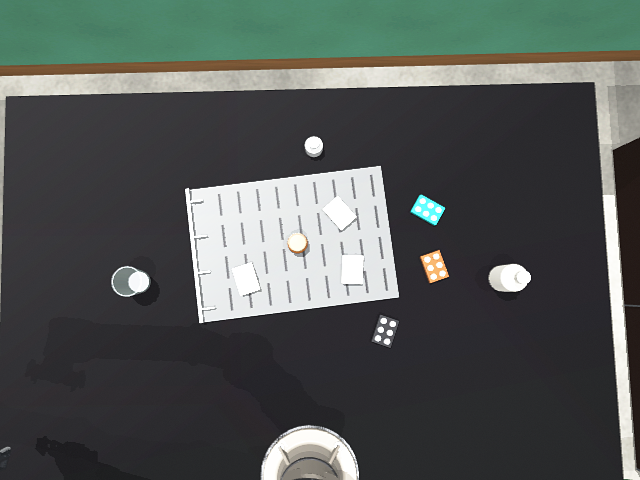

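View pics/side0.png

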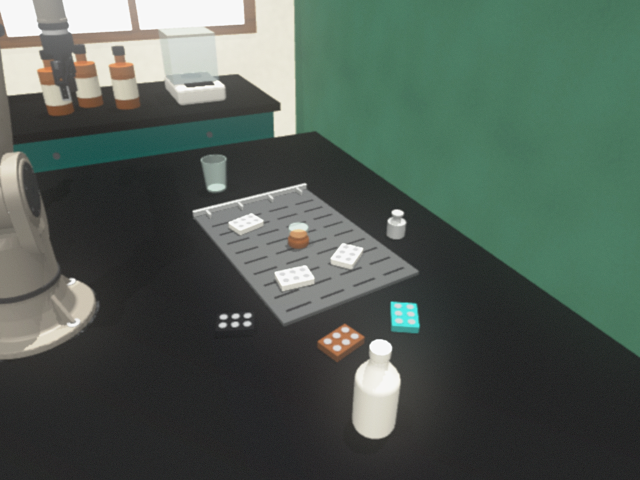

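Top view: the lip is on the left, running (187,189) to (201,322). White plates are at (246,278), (353,269) and (340,213), with the jar at (297,242). The side view agrees. The black, brown and turquoise decoys are off the shelf.

```bash
cat > h.py <<'E'
from station import ctrl,kin,eyes,close_job
import cv2,numpy as np,json,os
from scipy.spatial.transform import Rotation as R
def ray(p,uv,z):
    uv=np.atleast_2d(uv).astype(float); d=np.c_[uv,np.ones(len(uv))]@np.linalg.inv(p["mtx"]).T
    d=R.from_quat(p["orientation"]).apply(d); o=np.array(p["origin"])
    return (o+d*((z-o[2])/d[:,2])[:,None])[:,:2]
def proj(p,X):
    c=R.from_quat(p["orientation"]).inv().apply(np.atleast_2d(X)-p["origin"]); c=c@np.array(p["mtx"]).T
    return c[:,:2]/c[:,2:]
def shelf_fit(p):
    g=cv2.cvtColor(p["color"],cv2.COLOR_RGB2GRAY)
    m=cv2.morphologyEx((g>120).astype(np.uint8),cv2.MORPH_CLOSE,np.ones((5,5)))
    n,l,st,ce=cv2.connectedComponentsWithStats(m)
    k=l[242,270]; c=max(cv2.findContours((l==k).astype(np.uint8),0,1)[0],key=cv2.contourArea)[:,0]
    w=ray(p,c,0.010); 
    # initial from minAreaRect, then line fits of the three open edges
    (cx,cy),_,_=cv2.minAreaRect((w*1000).astype(np.float32)); cen=np.array([cx,cy])/1000
    th=np.deg2rad(6)
    for _ in range(4):
        X=np.array([np.cos(th),np.sin(th)]);Y=np.array([-np.sin(th),np.cos(th)])
        q=np.c_[(w-cen)@X,(w-cen)@Y]
        up=q[(q[:,0]>.15)&(abs(q[:,1])<.2)];dn=q[(q[:,0]<-.15)&(abs(q[:,1])<.2)];rt=q[(q[:,1]<-.225)&(abs(q[:,0])<.14)]
        a=np.polyfit(up[:,1],up[:,0],1);b=np.polyfit(dn[:,1],dn[:,0],1);r=np.polyfit(rt[:,0],rt[:,1],1)
        th+=np.mean([-a[0],-b[0],r[0]]); 
        cen=cen+X*(a[1]+b[1])/2+Y*(r[1]+.243)
    print("edges",a,b,r)
    return cen,th
if os.path.exists("shelf.json"):
    cx,cy,TH=json.load(open("shelf.json")); CEN=np.array([cx,cy])
def S(w): w=np.atleast_2d(w)-CEN; return w@np.array([[np.cos(TH),-np.sin(TH)],[np.sin(TH),np.cos(TH)]])
def W(s): s=np.atleast_2d(s); return s@np.array([[np.cos(TH),np.sin(TH)],[-np.sin(TH),np.cos(TH)]])+CEN
def plates(p,thr=None):
    """plates in shelf frame: x,y (mm), angle of long side (deg), size"""
    hsv=cv2.cvtColor(p["color"],cv2.COLOR_RGB2GRAY)
    m=(hsv>(thr or 238)).astype(np.uint8); out=[]
    for c in cv2.findContours(m,0,1)[0]:
        if cv2.contourArea(c)<200: continue
        s=S(ray(p,c[:,0],.026))*1000
        (x,y),(a,b),_=r=cv2.minAreaRect(s.astype(np.float32))
        if abs(x)>200 or abs(y)>250: continue
        bx=cv2.boxPoints(r);e=max(bx[1]-bx[0],bx[2]-bx[1],key=np.linalg.norm)
        ang=(np.degrees(np.arctan2(e[1],e[0]))+90)%180-90
        out.append(np.round([x,y,ang,max(a,b),min(a,b)],1))
    return out
E
python3 - <<'E'
from h import *
p=eyes.read_camera("top"); cen,th=shelf_fit(p); print(cen,np.degrees(th))
json.dump([cen[0],cen[1],th],open("shelf.json","w"))
import h; h.CEN,h.TH=cen,th
g=cv2.cvtColor(p["color"],cv2.COLOR_RGB2GRAY)
print([g[y,x] for x,y in [(246,283),(353,262),(340,218),(270,260),(310,290),(370,200)]])
for t in (230,238,246): print(t,plates(p,t))
sp=eyes.read_camera("side"); 
for q,n in((p,"top"),(sp,"side")):
    im=q["color"][:,:,::-1].copy()
    for z,P in((.01,[[-.165,-.243],[.165,-.243],[.165,.243],[-.165,.243]]),(.024,[[-.165,.235],[.165,.235]]),(.01,[[-.088,.21],[0,.21],[.088,.21]])):
        for u in proj(q,np.c_[W(np.array(P)),[z]*len(P)]) if 0 else proj(q,np.c_[h.W(np.array(P)),[z]*len(P)]): cv2.circle(im,tuple(np.round(u*1).astype(int)),1,(0,0,255),-1)
    c=im[155:335,175:415] if n=="top" else im[170:330,180:430]
    cv2.imwrite(f"pics/{n}1.png",cv2.resize(c,None,fx=3.2,fy=3.2,interpolation=cv2.INTER_CUBIC))
print("jar",S(ray(p,[[297,242]],.055))*1000)
E
```

```text
edges [-0.00026722  0.16311995] [ 6.55405202e-05 -1.63119946e-01] [-2.01682901e-04 -2.43000000e-01]
[0.55715516 0.03007279] 5.815395545841017
[np.uint8(255), np.uint8(255), np.uint8(255), np.uint8(235), np.uint8(239), np.uint8(231)]
230 [array([3.000e-01, 7.000e-01, 9.000e+01, 4.826e+02, 3.277e+02])]
238 [array([ -82.9, -138.8,   -7.7,   68. ,   53.2]), array([  0.2, -13.8,  37.9,  41.4,  41.3]), array([  57.6, -125.7,   34.3,   70.5,   51. ]), array([ -1.6,  28.3,  89.4, 430.1, 327.7])]
246 [array([-73.6, 119.6,  10.8,  69.8,  51.3]), array([ -82.9, -138.7,  -10.1,   69.8,   51.2]), array([  57.5, -125.6,   34. ,   70.4,   50.9]), array([ -1.6, 159.8,  -1.5, 327.6, 172.6])]
jar [[ -3.77084244 -15.43986241]]
```

View pics/top1.png

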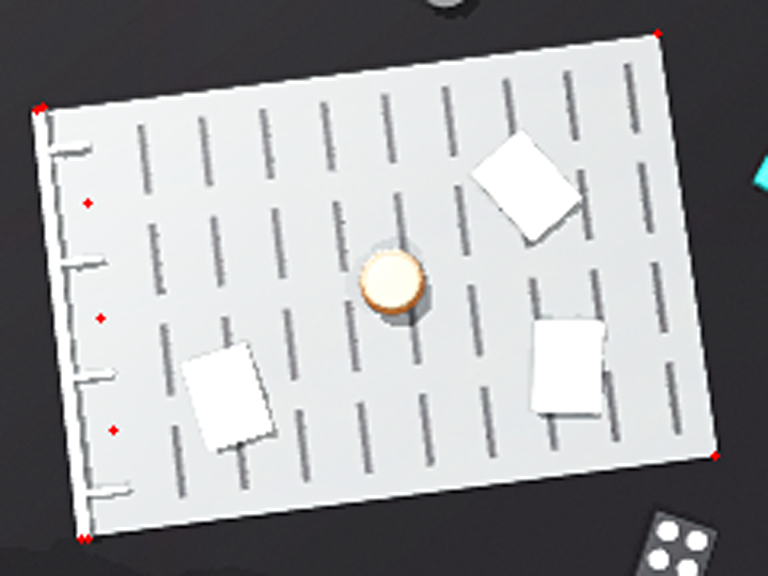

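View pics/side1.png

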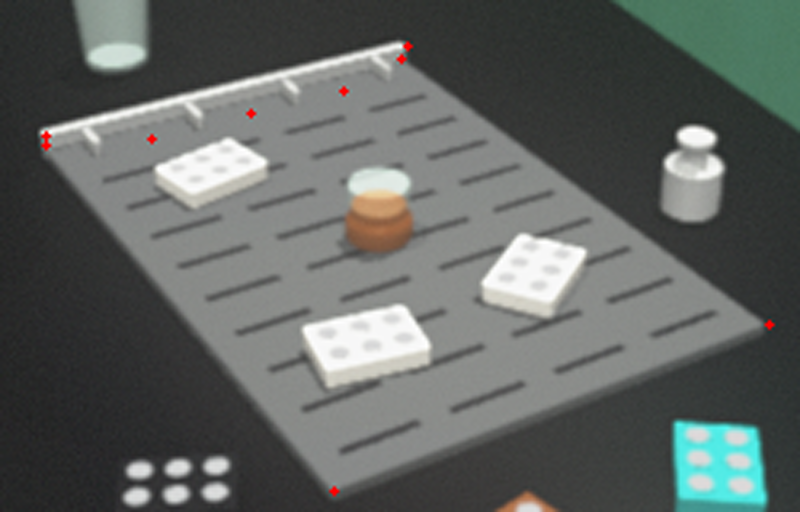

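```bash
cat >> h.py <<'E'
Z=0.0155; ZT=0.075
def quat(k=0):
    a=(TH+np.pi/2+k*np.pi)/2
    return [np.cos(a),np.sin(a),0.,0.]
def P(x,y,z=Z): w=W([x/1000,y/1000])[0]; return [float(w[0]),float(w[1]),z]
def ft(): 
    f=np.mean([(ctrl.wait(.02),ctrl.get_state()["ft_force"])[1] for _ in range(3)],0)
    return np.r_[f[:2]@np.array([[np.cos(TH),-np.sin(TH)],[np.sin(TH),np.cos(TH)]]),f[2]]
def go(x,y,z=Z,v=.05): ctrl.move_straight(P(x,y,z),speed=v)
def over(x,y): # rise, travel, descend
    s=ctrl.get_state()["position"]
    if s[2]<ZT-.01: ctrl.move_straight([s[0],s[1],ZT],speed=.2)
    go(x,y,ZT,.3); go(x,y,.03,.15); go(x,y,Z,.05)
E
python3 - <<'E'
from h import *
for k in(0,1): print(k,kin.ik(P(-137,119,.12),quat(k)),kin.ik(P(90,-180,.1),quat(k)))
ctrl.clamp(20)
js=[kin.ik(P(-137,119,.12),quat(k)) for k in(0,1)]
k=int(np.argmin([abs(j[6]) if j is not None else 9 for j in js])); print("k",k)
ctrl.move_to(P(-137,119,.12),quat(k)); s=ctrl.get_state();print(s["clock"],s["finger_gap"])
over(-137,119); f0=ft(); print(f0)
for x in(-120,-110,-90,-70,-49.5): go(x,119,v=.04); print(x,ft()-f0)
go(-62,119); go(-137,119,ZT,.25)
s=ctrl.get_state();print(s["clock"],s["position"])
p=eyes.read_camera("top")
for t in(246,250,253): print(t,plates(p,t))
cv2.imwrite("pics/top2.png",cv2.resize(p["color"][155:335,175:415,::-1],None,fx=3,fy=3))
E
```

```text
0 [-0.95943182  0.15789958  0.5935591   2.17181623 -0.11817033  0.84202269
 -0.19126489] [-0.48070049  0.81407399  1.00784868  1.60530845 -0.74049774  1.14670512
  0.80801565]
1 [-0.654461    0.13906282  0.25671531  2.16514953 -0.04717901  0.84243487
  2.87439008] [-0.56703738  0.9862698   1.25975012  1.60729183 -0.97169716  1.29199284
 -2.18073418]
k 0
3.725 6.313155892490484e-05
[0.08780233 0.41405646 0.42260732]
-120 [-0.60651016 -0.08527558 -0.75968038]
-110 [-0.37464885 -0.62871879 -0.34325114]
-90 [ 0.16565756 -0.50470923 -0.25247341]
-70 [-0.19411701 -0.18162733 -0.75194352]
-49.5 [ 0.11402371 -0.05711163 -0.87955434]
9.0917 [0.40989234 0.13533297 0.07536993]
246 [array([-124.1,  203.3,  -66.6,   82.4,   45.6]), array([ -83. , -138.8,  -10. ,   69.6,   51.1]), array([  1.3, 113.2,  -1.5,  69.3,  51.5]), array([  57.5, -125.6,   34. ,   70.4,   50.9]), array([ 35.6, 179.7,  -2.1, 253.1, 133. ])]
250 [array([-124.1,  196.5,  -86. ,   66.2,   24.4]), array([ -83. , -138.8,   -9.8,   69.4,   51. ]), array([  1.3, 113.2,  -1.5,  69.3,  51.5]), array([  57.5, -125.6,   34. ,   70.4,   50.9]), array([3.760e+01, 2.222e+02, 1.000e-01, 2.532e+02, 3.940e+01])]
253 [array([ -83.1, -140. ,   -7.5,   67.8,   50.9]), array([  1.1, 113. ,  -1.3,  69.2,  50.8]), array([  57.6, -125.9,   33.7,   70.4,   50.4]), array([3.760e+01, 2.217e+02, 2.000e-01, 2.532e+02, 3.840e+01])]
```

View pics/top2.png

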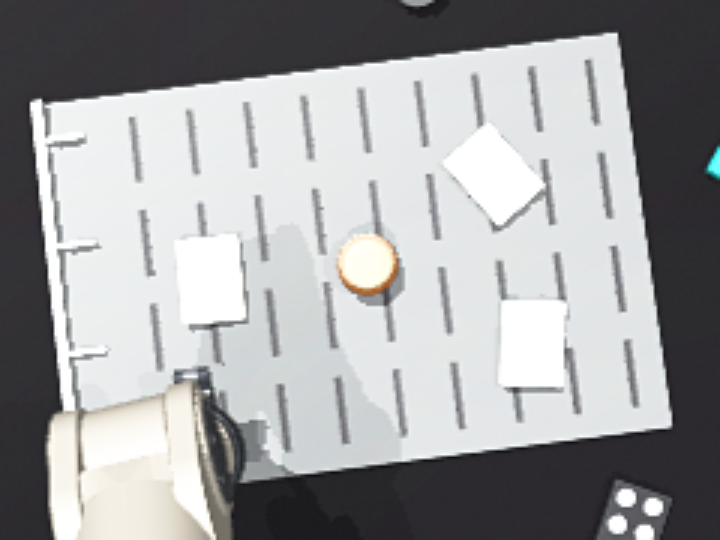

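Plate A now sits centred in front of bay 1, at about (210,280) in the crop, and is nearly square. The predicted geometry holds, so I'll push it home.

```bash
cat >> h.py <<'E'
def home(x,y0,ystop=168,lim=3.0,x1=None):
    x1=x if x1 is None else x1
    over(x,y0); f0=ft(); go(x1,ystop,v=.06); y=ystop
    while y<180:
        y+=.5; go(x1,y,v=.02); f=ft()-f0
        if abs(f[1])>lim: break
    print("home y",y,"f",f); go(x1,y-15,v=.1); s=ctrl.get_state(); ctrl.move_straight([*s["position"][:2],ZT],speed=.2)
E
python3 - <<'E'
from h import *
home(1,66)
over(-83,-185); go(-84,-110,v=.05); go(-84,-130,v=.1); go(-84,-130,ZT,.2); go(-84,-200,ZT,.3)
s=ctrl.get_state();print(s["clock"])
p=eyes.read_camera("top")
for t in(250,253): print(t,plates(p,t))
E
```

```text
home y 174.5 f [-0.89806614 -3.03405106  0.39152236]
22.2833
250 [array([-89.1, -74.9,   1.5,  69.1,  50.7]), array([  57.5, -125.8,   34.2,   70.2,   50.8]), array([ 3.000e-01,  2.125e+02, -0.000e+00,  3.277e+02,  5.850e+01])]
253 [array([-89.1, -75. ,   1.5,  69.1,  50.3]), array([  57.6, -125.7,   34. ,   70.1,   50.3]), array([4.000e-01, 2.121e+02, 1.000e-01, 3.277e+02, 5.770e+01])]
```

```bash
python3 - <<'E'
from h import *
home(-89,-125)
over(61,-187); go(61,-130,v=.06); go(61,-145,v=.1); go(61,-145,ZT,.2); go(-20,-190,ZT,.3)
s=ctrl.get_state();print(s["clock"])
p=eyes.read_camera("top"); print(plates(p,250),plates(p,253))
cv2.imwrite("pics/top3.png",cv2.resize(p["color"][155:335,175:415,::-1],None,fx=3,fy=3))
E
```

```text
home y 174.5 f [-0.37926251 -3.69122188  1.25739244]
37.9667
[array([ 59.3, -88.4,  30. ,  69.2,  50.6]), array([ -0.6, 212. ,   0. , 325.8,  57.4])] [array([ 59.4, -88.5,  29.7,  69.2,  49.6]), array([ -0.6, 212. ,   0. , 325.8,  57.4])]
```

View pics/top3.png

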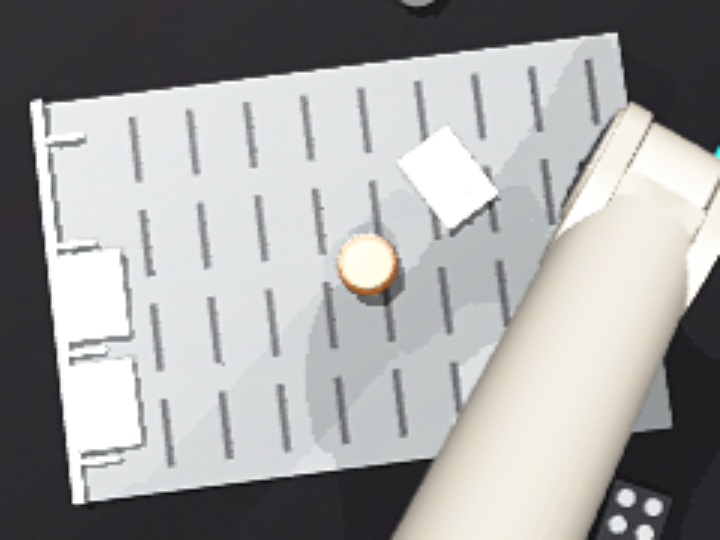

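Plates B and A are home in bays 0 and 1, at about (100,405) and (95,295). Plate C is still turned about 30°, so I'll push on its near corner to turn it.

```bash
python3 - <<'E'
from h import *
go(35,-150,ZT,.35); go(35,-150,.018,.2); go(35,-98,Z,v=.06); go(35,-108,v=.15); go(35,-108,.05,.3); go(35,-160,.06,.35)
s=ctrl.get_state();print(s["clock"])
p=eyes.read_camera("top"); print(plates(p,250),plates(p,253))
cv2.imwrite("pics/top4.png",cv2.resize(p["color"][155:335,175:415,::-1],None,fx=3,fy=3))
E
```

```text
40.625
[array([ 71.2, -59. ,   3.9,  69.2,  50.8]), array([ -0.6, 212. ,   0. , 325.8,  57.4])] [array([ 71.1, -59. ,   3.4,  69.3,  50.6]), array([ -0.6, 212.1,   0. , 325.8,  57.2])]
```

View pics/top4.png

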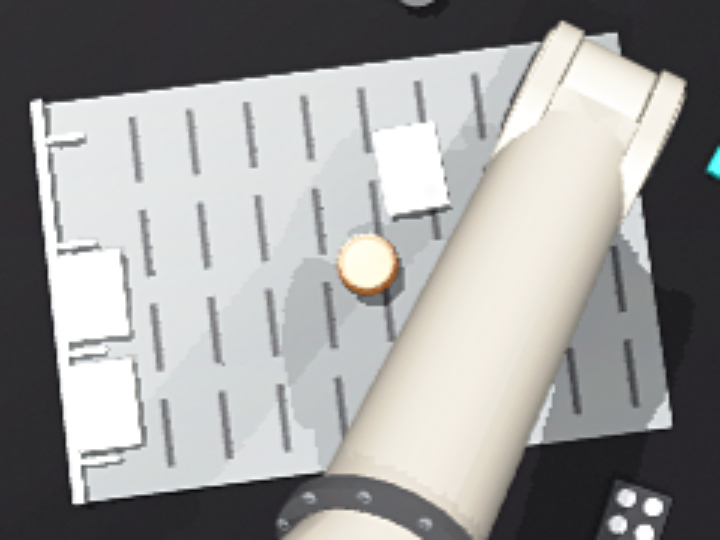

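Plate C is now at (71,-59) and within about 4° of square. I'll push it diagonally to the bay mouth and check.

```bash
python3 - <<'E'
from h import *
go(71,-106,.05,.35); go(71,-106,Z,.15); go(71,-95,v=.05); go(88,125,v=.06); go(88,110,v=.15); go(88,110,.05,.2); go(88,50,.06,.3)
s=ctrl.get_state();print(s["clock"])
p=eyes.read_camera("top"); print(plates(p,250),plates(p,253))
E
```

```text
46.5167
[array([5.640e+01, 2.221e+02, 1.000e-01, 2.119e+02, 3.700e+01])] [array([ 56.4, 222.1,   0. , 211.9,  37. ])]
```

```bash
python3 - <<'E'
from h import *
go(88,20,.08,.4)
p=eyes.read_camera("top"); q=eyes.read_camera("side"); print(plates(p,250))
a=cv2.resize(p["color"][165:335,175:305,::-1],None,fx=3,fy=3); b=cv2.resize(q["color"][170:300,180:310,::-1],(390,390),interpolation=2)
c=np.zeros((510,780,3),np.uint8);c[:,:390]=a;c[:390,390:]=b
cv2.imwrite("pics/c5.png",c); print(ctrl.get_state()["clock"])
E
```

```text
[array([ 89.3, 163.2,  -6.2,  71.1,  48.9]), array([2.020e+01, 2.121e+02, 1.000e-01, 2.844e+02, 5.710e+01])]
46.9167
```

View pics/c5.png

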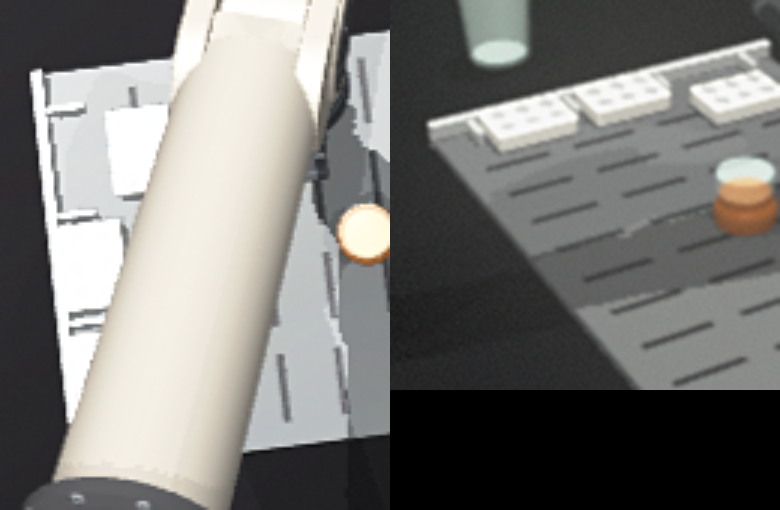

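Plate C is square in front of bay 2, partly hidden by the arm. I'll push it home.

```bash
python3 - <<'E'
from h import *
home(88,113,ystop=171)
go(60,-60,.2,.35); go(-60,-250,.25,.4); print(ctrl.get_state()["clock"])
p=eyes.read_camera("top"); q=eyes.read_camera("side"); print(plates(p,254))
a=cv2.resize(p["color"][165:335,175:305,::-1],None,fx=3,fy=3); b=cv2.resize(q["color"][170:300,180:310,::-1],(390,390),interpolation=2)
c=np.zeros((510,780,3),np.uint8);c[:,:390]=a;c[:390,390:]=b
cv2.imwrite("pics/c6.png",c)
E
```

```text
home y 175.0 f [-0.09384637 -4.30590836  0.63869088]
54.1833
[array([ -0.6, 211.9,   0. , 325.8,  56.7])]
```

View pics/c6.png

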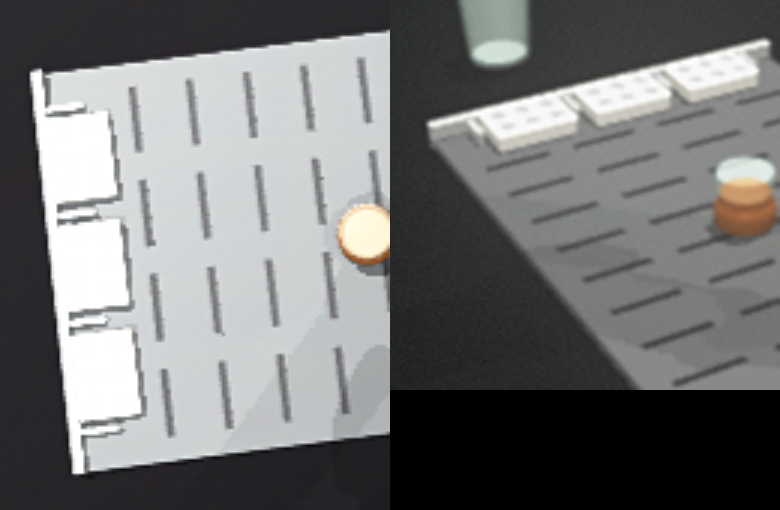

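All three plates sit centred in their bays and flat against the lip, at (80,155), (95,265) and (103,375). The jar hasn't moved, so I'm handing in.

```bash
python3 -c "
from station import close_job; print(close_job())"
```

```text
the job is handed in; nothing more can be done
None
```

The job is handed in: the three white plates are in bays 0, 1 and 2, flat against the lip, with wrist-force readings of at most about 4.3 N as each was pushed home, and the arm never went near the jar, weight, wash bottle or beaker; it finished at about 54 s of the 72 s allowed.

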